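Square up the plaster bat and ready the needle tool

ROBOT

A 6-joint arm with a two-finger parallel gripper is mounted at the origin on the work surface. World frame = base frame: x ahead of the robot, y to its left, z up, the work surface at z = 0. Lengths are in m, angles in rad, forces in N, time in s.
With the tool pointing down it reaches from about 0.3 to 0.95 m from the base axis. Payload 3.1 kg.
Tool frame: the origin (TCP) lies on the centre line of the jaws, within the pads' length; the fingertips stand robot.tip_reach ahead of it and the grasp point (between the pads) lies 6 mm ahead of it (robot.tip_reach is the distance from the TCP to the fingertips, in m); z points along the fingers, x is the direction in which the jaws open and shut, and the axes are right-handed (so a half turn about z gives the same grasp; the last joint's range is limited). The gripper opens to 85 mm and grips with 20 to 120 N. Pads are 22 mm wide; open, the fingers measure 114 mm over their backs; the gripper's body (76 mm by 85 mm) begins 54 mm behind the grasp point. The pads swing forward as they close: fully open they stand 13 mm farther back than shut.
Start: joints at [1.164, 0.308, 1.634, -0, 1.2, -0.07], TCP at [0.207, 0.59, 0.256] pointing down, gripper open.
Joint ranges: [-3.06, 3.06], [-0.79, 1.96], [0.05, 2.63], [-1.19, 4.34], [0.05, 2.64], [-2.94, 2.94]. Speed limits (rad/s): [2.79, 2.79, 3.14, 3.14, 3.14, 3.14].

INTERFACE

Orientations are given as a 3x3 rotation matrix whose columns are the frame's x, y, z axes.
In Python, from plant import robot gives the robot as it stands. The module is installed in compiled form; this text tells all that it offers.
- The arm moves only by the tool step_arm, never from a script. Its arguments are lists of equal length, an entry for each row: "twist": the turn, a rotation vector about the tool's x, y, z as a fraction of full scale, a list of three; "delta_pos": the shift along the tool's x, y, z as a fraction of full scale, a list of three; "claw": the closure, from -1 (fully open) to 1 (shut). A call has 1 to 12 rows; each row shifts and turns the commanded pose from where the row before left it, along the tool's axes as they then stand; what a row does not reach is not made up. Full scale, the value 1, is 25 mm for a shift and 0.12 rad for a turn. A row lasts 1/10 s, in which the tool goes at most 50 mm and 8.59 degrees, less where a joint would pass 70% of its speed; a pose out of reach is approached as far as the arm can. A call with a number of a shift or a turn outside -1 to 1 is refused whole. A call with a gripper value outside its range is refused whole. The fingers move at their own pace and stop on an object; "squeeze" is the grip in N (left out, the last holds). Time passes only in rows, so rows that do not move let the fingers close. It gives the time, the measured TCP pose, the force and the opening at its end, in the units of the state.
- robot.sense(): the state, without advancing time (a new reading comes with each control period).
- robot.grab_frame(name): name is "scene" or "top"; returns a dict with "img" (400x640x3 uint8, red, green, blue), "depth" (400x640 float32, m along the optical axis (not along the pixel's ray), 0 where there is no reading), "K" (3x3 intrinsics, pixels), "k1" (the pictures are not rectified: a ray, as slopes to the right and down, at radius r is drawn at 1 + k1 r^2 times it, then the intrinsics apply), "R" (3x3) and "t" (3): a world point X has camera coordinates R X + t. Camera axes: x right, y down, z forward; pixel columns grow to the right and rows downward; lengths in m; the calibration is good to about 2 mm. A picture is of the moment at which its call begins.
- robot.hand_in(): hands the job in, once; it reports no verdict.
The state is a dict: "time": time; "q": joint angles; "dq": joint speeds; "joint_efforts": joint torques, N m; "tool_pos": TCP position; "tool_rot": TCP orientation; "force": force on the tool from outside, world axes, zero at the start; "ft_torque": the same for the moment, N m; "gripper_width": opening from 0.0 (shut) to 1.0 (fully open).
Only numpy, scipy, OpenCV 4.12 (cv2) and the standard library are available. Lean on these libraries where they do the work, as an engineer would, in place of code of your own. Each camera call takes 0.05 s, during which the arm holds its last target.

TASK

To get ready to scribe across the plaster bat, stand the square on the bench with the whole length of its wooden stock flush against the bat's near long edge (facing the robot) and its blade across the bat, and let it go. Then draw the needle tool up out of its block, turn it to a writing slant, about 45 degrees with the needle down, and finish while holding it still and raised, its point a few centimetres above the square's blade. Leave the loop tool, jar and rolling pin where they are.

Things in the scene. Friction and masses are not known exactly. Their poses are not given: they have to be found in the camera images.
- bat: White plaster bat, a slab 180 x 220 x 14 mm fixed to the bench. Origin: centre of its underside, at bench height. x across its 180 mm (away from the robot, yaw up to 0.2 rad), y along its 220 mm, z up. The near long edge is the face at x = -90 mm.
- square: Loose, 0.19-0.33 kg. Wooden stock 30 (x) x 110 (y) x 42 (z) mm, origin at the centre of its underside, z up, on the bench beside the bat. Steel blade 26 wide, 2.5 thick, from the stock's +x face (x = 15 to 155), centreline y = +40, underside z = 17 mm (3 mm over the bat), pointing roughly away from the robot. Grip the stock's top 20 mm across its 30. Mass centre 7 mm towards the blade.
- stock_heel (a point): End of the stock's inner (+x) face nearest the blade, at (15, 55, 7) mm in the square's frame. When flush it lies on the bat's near edge face.
- stock_toe (a point): Other end of the stock's inner face, at (15, -55, 7) mm in the square's frame. When flush it lies on the bat's near edge face.
- blade_mid (a point): Middle of the blade's top face, at (85, 40, 19.5) mm in the square's frame; axes as the square's.
- holder: Pale wooden tool block fixed to the bench, on the other side of the bat from the square: 60 (x) x 130 (y) x 65 (z) mm, origin at the centre of its underside. Two upright holes 15.5 mm wide, 62 mm deep, at y = +40 and -40 mm; the needle tool stands in one, the loop tool in the other.
- needle_tool: Loose, 0.045 kg, the taller tool in the block (95 mm above it), needle down, about 2 mm play. Origin on its axis at the collar's underside, z from point to handle end. Round wooden handle, 16 mm thick, z = 5 to 95; brass collar 22 wide, z = 0 to 5, resting on the block; steel neck 12 wide, z = -20 to 0; 4 mm needle to its point at z = -55 mm. Must rise 55 mm to come free.
- needle_tip (a point): Point of the needle, 55 mm below the needle tool's origin along its axis; axes as the tool's.
- loop_tool: Loose bystander: short loop tool in the block's other hole, 80 mm from the needle tool, rising 64 mm above the block: 18 mm wooden handle with a steel wire loop on top. Same collar and neck; origin at the collar's underside.
- rolling_pin: Loose bystander: wooden rolling pin, 340 mm long with handles, 48 mm thick, lying roughly along y beyond the bat. Origin: under its middle at bench height.
- jar: Loose bystander: grey jar with a white lid, 68 mm in diameter, 90 mm high, beyond the bat at one side. Origin: centre of its underside.

How it is judged:
On the way, in this order (a step that is already met when the one before it is completed fails the run):
1. the square lies with its stock flush against the bat's near edge, blade across the bat, let go (x of stock_heel in the frame of bat between -0.093 and -0.0875 m and y of stock_heel in the frame of bat between -0.115 and 0.115 m and x of stock_toe in the frame of bat between -0.093 and -0.0875 m and y of stock_toe in the frame of bat between -0.115 and 0.115 m and x of blade_mid in the frame of bat above -0.05 m and angle between square's own z axis and vertical below 0.06 rad and height (world z) of square below 0.004 m and contact force between square and the fingers below 0.1 N), for 0.2 s.
2. the needle tool is drawn clear out of its block by the gripper (z of needle_tool in the frame of holder above 0.122 m and contact force between needle_tool and the fingers above 0.5 N), for 0.1 s.
At the end, for the whole second after the job is handed in: Square let go, stock ends within 3 mm of the near edge face, at most 5 mm past its corners. Needle tool still, held by the gripper only, leaning 30 to 60 degrees, needle down, point 30 to 125 mm above the bench, within 35 mm of the blade's centreline and 20 mm of its end (all of step 1 and linear speed of square below 0.02 m/s and angle between needle_tool's own z axis and vertical between 0.52 and 1.05 rad and height (world z) of needle_tip between 0.03 and 0.125 m and x of needle_tip in the frame of square between 0 and 0.175 m and y of needle_tip in the frame of square between 0.005 and 0.075 m and contact force between needle_tool and the fingers above 1 N and linear speed of needle_tool below 0.03 m/s and angular speed of needle_tool below 0.2 rad/s and contact force between needle_tool and square below 0.1 N and contact force between needle_tool and bat below 0.1 N and contact force between needle_tool and holder below 0.1 N); the arm keeps its last pose, push and grip.
It fails at once if loop tool moved more than 20 mm (distance of loop_tool from where it was at the start of the episode above 0.02 m).
It fails at once if rolling pin moved more than 20 mm (distance of rolling_pin from where it was at the start of the episode above 0.02 m).
It fails at once if jar moved more than 20 mm (distance of jar from where it was at the start of the episode above 0.02 m).
It also fails if it takes over 58 s, if anything falls off the work surface, if the arm or the gripper's body presses on something with over 40 N, if the wrist force passes 120 N, or if a joint passes its speed limit or range.

## Working session

There is one attempt and no reset: what is moved stays moved. The work goes in short steps, Python scripts to look and compute and a tool call to move; the robot and the scene stay as the last step left them, time stands still between calls to the robot, and variables do not carry over. Pictures are saved under pics/ and viewed, and the job is handed in when it is done.

Besides the shell and the picture viewer there is one more tool, called as name(argument=value, ...) on one line, values as JSON. step_arm: Moves the arm, as the interface text tells. Shift numbers are shares of 25 mm and turn numbers shares of 0.12 rad, none past 1 either way. Its arguments: {"type":"object","properties":{"twist":{"type":"array"},"delta_pos":{"type":"array"},"claw":{"type":"array"},"squeeze":{"type":"number"}},"required":["twist","delta_pos","claw"]}

```bash
mkdir -p pics; python3 - <<'E'
from plant import robot
import cv2,numpy as np,pickle
print(robot.sense(), robot.tip_reach)
for n in("scene","top"):
    f=robot.grab_frame(n); pickle.dump(f,open(f'{n}0.pkl','wb'))
    cv2.imwrite(f'pics/{n}0.png',f['img'][:,:,::-1])
    print(n,f['K'].tolist(),f['k1'],f['R'].round(4).tolist(),f['t'].round(4).tolist())
E
```

```text
{'time': 0.0, 'q': array([ 1.16430720e+00,  3.08972264e-01,  1.63522035e+00,  1.84328545e-05,
        1.19970902e+00, -6.97049944e-02]), 'dq': array([-0.00134031, -0.00172758,  0.00105358,  0.00039794,  0.00031533,
        0.00062514]), 'joint_efforts': array([-5.99502910e-04, -4.15253305e+01, -2.76664317e+01, -1.37729730e-04,
        1.02658066e-02,  2.46684401e-06]), 'tool_pos': array([0.20624773, 0.58916098, 0.25505131]), 'tool_rot': array([[ 3.30458855e-01,  9.43819942e-01, -9.28721626e-04],
       [ 9.43817591e-01, -3.30460113e-01, -2.11404585e-03],
       [-2.30218409e-03, -1.77938634e-04, -9.99997334e-01]]), 'force': array([ 0.82817989, -0.51700738, -0.25545995]), 'ft_torque': array([-0.02409052,  0.01006682,  0.02419644]), 'gripper_width': 0.9973680827509607} 0.025
scene [[365.19764943897405, 0.0, 317.54280012626896], [0.0, 365.19764943897405, 207.21484297016707], [0.0, 0.0, 1.0]] -0.01767284623364306 [[-0.6219, 0.7829, -0.0151], [0.5886, 0.4546, -0.6685], [-0.5165, -0.4247, -0.7435]] [0.3868, -0.3157, 1.3648]
top [[380.76297504263476, 0.0, 312.70422740475254], [0.0, 380.76297504263476, 198.41340877729078], [0.0, 0.0, 1.0]] -0.014212486468655878 [[-0.041, -0.9992, -0.0016], [-0.975, 0.0403, -0.2185], [0.2184, -0.0074, -0.9758]] [0.0069, 0.6306, 0.9896]
```

View pics/scene0.png

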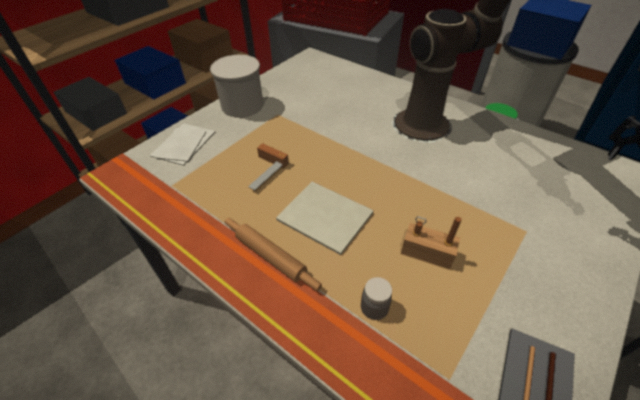

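View pics/top0.png

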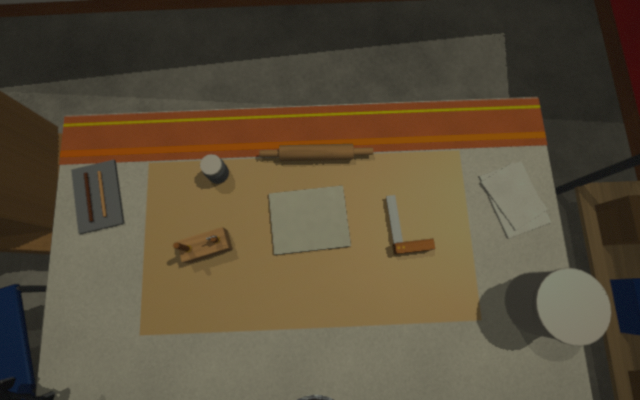

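The scene view shows the square (stock ~(272,155)), bat (~(325,215)), and holder (~(432,245)). In the top view the bat is at (310,220), the square stock at (413,246) with its blade at (393,218), the holder at (203,245), the jar at (213,168) and the pin at (315,153). I'll enlarge the top view and measure.

```bash
cat > h.py <<'E'
import cv2,numpy as np,pickle
def rays(f,uv):
    uv=np.asarray(uv,float).reshape(-1,2)
    K=f['K'];d=np.c_[(uv[:,0]-K[0,2])/K[0,0],(uv[:,1]-K[1,2])/K[1,1]]
    s=d.copy()
    for _ in range(10): s=d/(1+f['k1']*(s**2).sum(1,keepdims=True))
    C=-f['R'].T@f['t']; return C,np.c_[s,np.ones(len(s))]@f['R']
def onz(f,uv,z):
    C,D=rays(f,uv); return C+D*((z-C[2])/D[:,2])[:,None]
def dep(f,uv):
    C,D=rays(f,uv); u=np.asarray(uv).reshape(-1,2).round().astype(int)
    return C+D*f['depth'][u[:,1],u[:,0]][:,None]
def proj(f,X):
    c=np.asarray(X,float).reshape(-1,3)@f['R'].T+f['t']; s=c[:,:2]/c[:,2:]
    s=s*(1+f['k1']*(s**2).sum(1,keepdims=True)); return s*[f['K'][0,0],f['K'][1,1]]+f['K'][:2,2]
def crop(f,x0,y0,x1,y1,k,name):
    cv2.imwrite(name,cv2.resize(f['img'][y0:y1,x0:x1,::-1],None,fx=k,fy=k,interpolation=cv2.INTER_CUBIC))
E
python3 - <<'E'
from h import *
t=pickle.load(open('top0.pkl','rb'));s=pickle.load(open('scene0.pkl','rb'))
crop(t,160,130,450,280,2.7,'pics/t1.png')
crop(s,220,130,480,330,3,'pics/s1.png')
print(t['img'][[220,246,218,245],[310,413,393,203]], t['img'][280,300],t['img'][235,380])
print(dep(t,[[310,220],[413,246],[393,218],[203,245],[380,280]]))
print(dep(s,[[325,215],[270,153],[272,175],[432,245],[300,160]]))
E
```

```text
[[123 120  98]
 [112  70  32]
 [122 122 110]
 [ 88  67  39]] [128 106  66] [133 113  73]
[[ 0.57902394 -0.00900551  0.01456924]
 [ 0.48956596 -0.292628    0.04110601]
 [ 0.57470464 -0.24928329  0.01594837]
 [ 0.51394586  0.2855466   0.063082  ]
 [ 0.40112263 -0.20077493 -0.00135784]]
[[ 5.86583089e-01 -4.06300245e-04  1.02937181e-02]
 [ 5.04123686e-01 -2.92420111e-01  3.92737757e-02]
 [ 5.48920706e-01 -2.47095181e-01 -3.68683881e-04]
 [ 5.35485371e-01  2.99700627e-01  6.10301134e-02]
 [ 4.35445457e-01 -2.24097060e-01 -2.03194419e-03]]
```

View pics/t1.png

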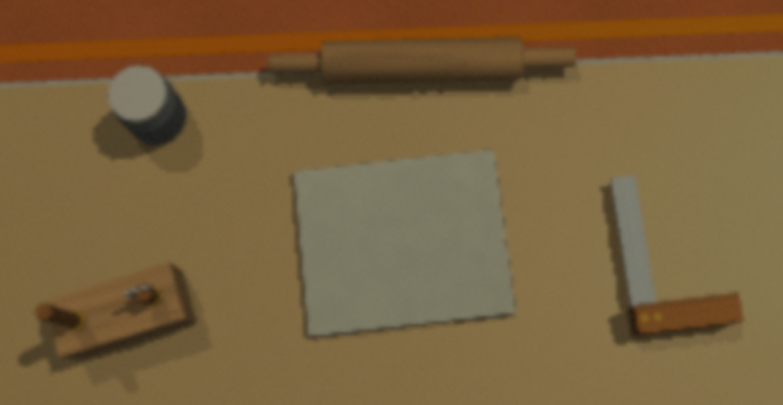

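View pics/s1.png

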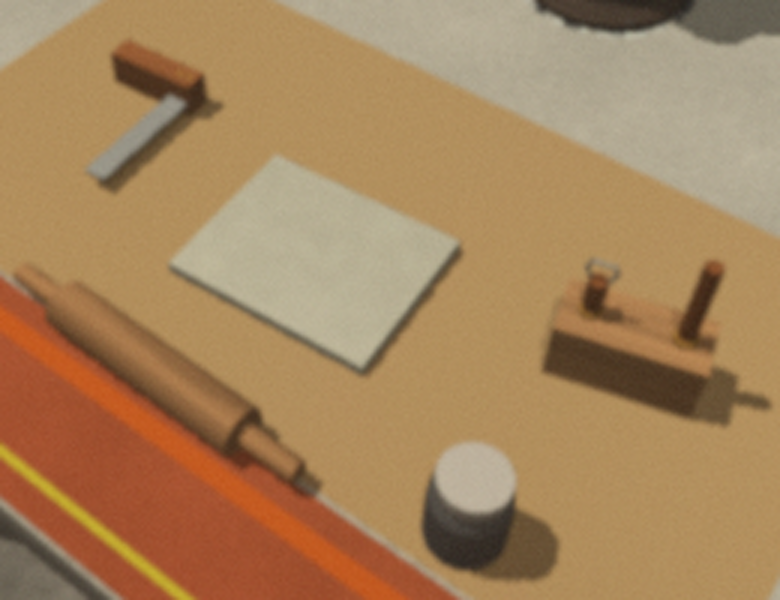

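```bash
cat >> h.py <<'E'
def blob(f,mask,seed,r=6):
    mask=cv2.morphologyEx(mask.astype(np.uint8),cv2.MORPH_OPEN,np.ones((2,2),np.uint8))
    n,l=cv2.connectedComponents(mask,connectivity=4)
    x,y=map(int,seed); w=l[y-r:y+r+1,x-r:x+r+1]; w=w[w>0]
    k=np.bincount(w).argmax(); m=(l==k).astype(np.uint8)
    c=max(cv2.findContours(m,cv2.RETR_EXTERNAL,cv2.CHAIN_APPROX_NONE)[0],key=cv2.contourArea)
    return m,c[:,0].astype(float)
def rect(f,c,z):
    P=onz(f,c,z)[:,:2]; (cx,cy),(w,h),a=cv2.minAreaRect((P*1000).astype(np.float32))
    return cx,cy,w,h,a
E
python3 - <<'E'
from h import *
for n,seeds in (('top',[(310,220),(393,218),(413,246)]),('scene',[(325,215),(270,175),(271,153)])):
    f=pickle.load(open(n+'0.pkl','rb')); h=cv2.cvtColor(f['img'],cv2.COLOR_RGB2HSV).astype(int)
    for (x,y) in seeds+[(200,250) if n=='top' else (425,230)]: print(n,h[y,x])
    print('bench',h[280,300] if n=='top' else h[160,340])
    for k,(sd,z) in enumerate(zip(seeds,(.014,.0195,.042))):
        mask=(h[...,1]<85) if k<2 else ((h[...,0]<16)&(h[...,1]>140) if n=='top' else (h[...,0]<14)&(h[...,1]>120))
        m,c=blob(f,mask,sd,3); print(n,k,m.sum(),np.round(rect(f,c,z),1))
E
```

```text
top [ 26  52 123]
top [ 30  25 122]
top [ 14 182 112]
top [ 17 145 116]
bench [ 19 124 128]
top 0 4702 [578.7  -8.  181.2 220.9   4.1]
top 1 489 [ 570.  -253.6  140.4   29.5    4. ]
top 2 383 [ 485.8 -296.6   30.2  113.5    4.1]
scene [ 24  48 185]
scene [ 21  45 114]
scene [ 12 166 132]
scene [ 15 139 174]
bench [ 17 118 179]
scene 0 3763 [588.7   4.  184.7 220.5   3.9]
scene 1 300 [ 575.4 -241.3  142.2   32.1    5. ]
scene 2 271 [ 509.9 -276.4   53.8  121.8    4.8]
```

```bash
python3 - <<'E'
from h import *
for n in('top','scene'):
    f=pickle.load(open(n+'0.pkl','rb'))
    print(n,'C',-f['R'].T@f['t'],'orth',np.abs(f['R']@f['R'].T-np.eye(3)).max(),np.linalg.det(f['R']))
    print(proj(f,[[0,0,0],[.579,-.008,.014],[.206,.589,.255],[0,0,.2]]).round(1))
    # mat corners
t=pickle.load(open('top0.pkl','rb'));s=pickle.load(open('scene0.pkl','rb'))
# bat corners by approxPoly
for f,sd in((t,(310,220)),(s,(325,215))):
    h=cv2.cvtColor(f['img'],cv2.COLOR_RGB2HSV).astype(int)
    m,c=blob(f,h[...,1]<85,sd)
    q=cv2.approxPolyDP(c.astype(np.int32),6,True)[:,0]; print(q.tolist()); print((onz(f,q,.014)*1000).round(1).tolist())
crop(s,360,0,540,150,4,'pics/s2.png')
E
```

```text
top C [ 0.39895294 -0.01121704  1.10351017] orth 4.440892098500626e-16 1.0
[[315.4 439.6]
 [309.7 220.1]
 [ 28.4 389.9]
 [315.8 477.5]]
scene C [1.13135208 0.4202916  0.80957331] orth 3.3306690738754696e-16 0.9999999999999998
[[420.8 122.9]
 [324.5 211.4]
 [632.5 164.5]
 [432.3  72.8]]
[[343, 187], [271, 194], [275, 255], [351, 246]]
[[673.6, -110.2, 14.0], [661.2, 102.5, 14.0], [482.7, 94.3, 14.0], [499.3, -122.9, 14.0]]
[[312, 183], [278, 220], [341, 254], [373, 211]]
[[509.7, -110.9, 14.0], [685.8, -92.8, 14.0], [670.3, 117.3, 14.0], [492.0, 102.1, 14.0]]
```

View pics/s2.png

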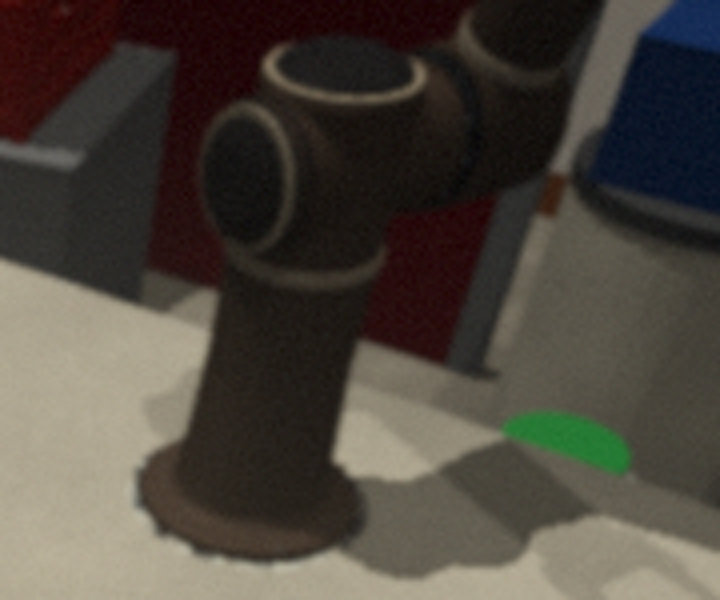

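step_arm(twist=[[0, 0, 0], [0, 0, 0], [0, 0, 0], [0, 0, 0], [0, 0, 0], [0, 0, 0], [0, 0, 0], [0, 0, 0], [0, 0, 0], [0, 0, 0], [0, 0, 0], [0, 0, 0]], delta_pos=[[-0.5, 0.37, 0], [-0.985, 0.73, 0], [-0.985, 0.73, 0], [-0.985, 0.73, 0], [-0.985, 0.73, 0], [-0.985, 0.73, 0], [-0.985, 0.73, 0], [-0.985, 0.73, 0], [-0.985, 0.73, 0], [-0.985, 0.73, 0], [-0.985, 0.73, 0], [-0.985, 0.73, 0]], claw=[-1, -1, -1, -1, -1, -1, -1, -1, -1, -1, -1, -1])

```text
time: 1.3
tool_pos: [0.311, 0.2517, 0.2559]
tool_rot: [[0.33, 0.944, -0.0], [0.944, -0.33, -0.0], [-0.001, -0.0, -1.0]]
force: [-0.5, -0.3, -0.1]
gripper_width: 1.0
```

step_arm(twist=[[0, 0, 0], [0, 0, 0], [0, 0, 0], [0, 0, 0], [0, 0, 0], [0, 0, 0], [0, 0, 0], [0, 0, 0], [0, 0, 0], [0, 0, 0], [0, 0, 0], [0, 0, 0]], delta_pos=[[-0.985, 0.73, 0], [-0.985, 0.73, 0], [-0.985, 0.73, 0], [-0.985, 0.73, 0], [-0.985, 0.73, 0], [-0.985, 0.73, 0], [-0.985, 0.73, 0], [-0.985, 0.73, 0], [-0.985, 0.73, 0], [-0.985, 0.73, 0], [-0.985, 0.73, 0], [-0.985, 0.73, 0]], claw=[-1, -1, -1, -1, -1, -1, -1, -1, -1, -1, -1, -1])

```text
time: 2.5
tool_pos: [0.42, -0.0994, 0.2559]
tool_rot: [[0.331, 0.944, -0.001], [0.944, -0.331, 0.0], [0.0, -0.001, -1.0]]
force: [-0.3, 0.3, -0.0]
gripper_width: 1.001
```

step_arm(twist=[[0, 0, 0], [0, 0, 0.5], [0, 0, 1], [0, 0, 1], [0, 0, 1], [0, 0, 1], [0, 0, 1], [0, 0, 1], [0, 0, 1], [0, 0, 1], [0, 0, 1], [0, 0, 0.2]], delta_pos=[[-0.5, 0.36, 0], [0, 0, 0], [0, 0, 0], [0, 0, 0], [0, 0, 0], [0, 0, 0], [0, 0, 0], [0, 0, 0], [0, 0, 0], [0, 0, 0], [0, 0, 0], [0, 0, 0]], claw=[-1, -1, -1, -1, -1, -1, -1, -1, -1, -1, -1, -1])

```text
time: 3.7
tool_pos: [0.4241, -0.1124, 0.2559]
tool_rot: [[0.998, 0.069, -0.001], [0.069, -0.998, 0.001], [-0.001, -0.001, -1.0]]
force: [-0.7, -0.1, -0.2]
gripper_width: 1.002
```

```bash
python3 - <<'E'
from plant import robot
from h import *
st=robot.sense(); p=st['tool_pos'];R=st['tool_rot'];print(p)
for n in("scene","top"):
    f=robot.grab_frame(n); pickle.dump(f,open(f'{n}1.pkl','wb'))
    im=f['img'][:,:,::-1].copy()
    pts=np.array([p,p+.025*R[:,2],p+.0475*R[:,0]+.012*R[:,2],p-.0475*R[:,0]+.012*R[:,2],p-.1*R[:,2]])
    uv=proj(f,pts); print(n,uv.round(1).tolist())
    c=uv[0].astype(int); x0,y0=c[0]-80,c[1]-75
    x0=max(x0,0);y0=max(y0,0)
    big=cv2.resize(im[y0:y0+150,x0:x0+160],None,fx=4,fy=4,interpolation=cv2.INTER_CUBIC)
    for u in uv: cv2.circle(big,tuple(((u-[x0,y0])*4+2).astype(int)),3,(0,255,0),1)
    cv2.imwrite(f'pics/{n}1.png',big)
E
```

```text
[ 0.42411144 -0.1123692   0.25592243]
scene [[328.9, 102.4], [328.8, 110.3], [319.2, 114.4], [338.0, 98.4], [329.1, 68.0]]
top [[359.0, 269.9], [357.7, 270.3], [355.5, 248.8], [361.3, 292.0], [365.1, 268.0]]
```

View pics/scene1.png

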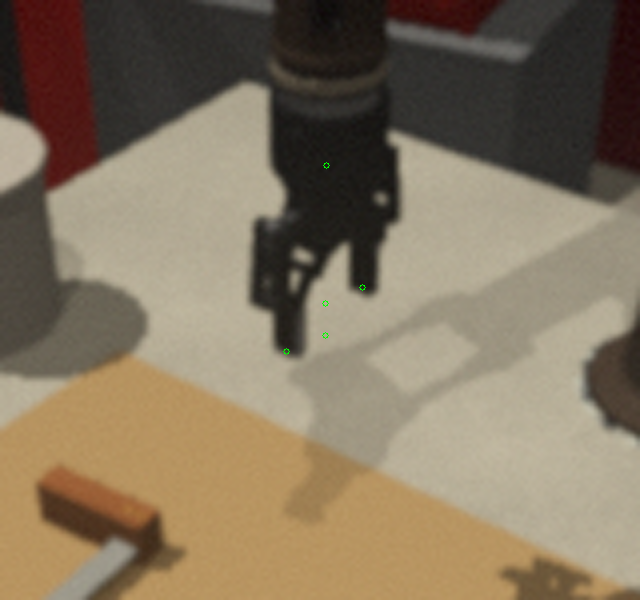

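View pics/top1.png

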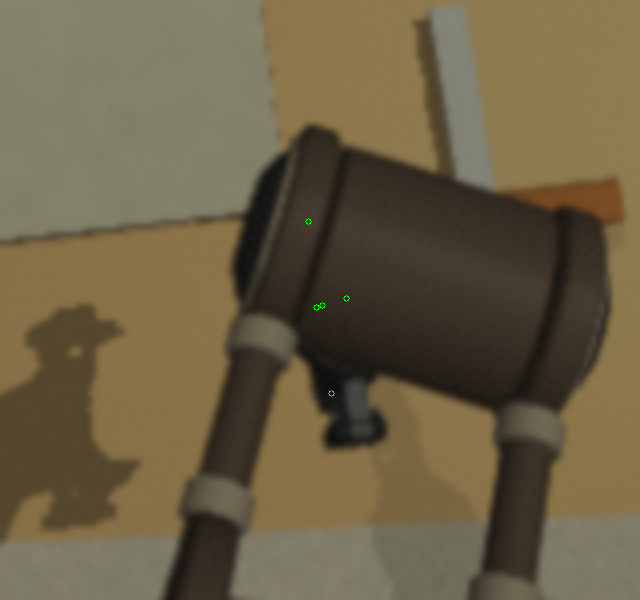

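```bash
python3 - <<'E'
from h import *
t=pickle.load(open('top1.pkl','rb'));s=pickle.load(open('scene1.pkl','rb'))
x0,y0=359-80,269-75
for q in((355,430),(345,445),(370,440)): print('top',dep(t,[[x0+q[0]/4,y0+q[1]/4]]))
x0,y0=328-80,102-75
for q in((290,345),(287,320),(366,285),(265,290)): print('scene',dep(s,[[x0+q[0]/4,y0+q[1]/4]]))
# mat corners / pin common points: bench depth planes
for f,n in((t,'t'),(s,'s')):
    us=np.stack(np.meshgrid(np.arange(160,470,6),np.arange(270,330,6) if n=='t' else np.arange(60,300,6)),-1).reshape(-1,2)
    P=dep(f,us); P=P[np.abs(P[:,2])<.012]; A=np.c_[P[:,:2],np.ones(len(P))]
    k=np.linalg.lstsq(A,P[:,2],rcond=None)[0];print(n,len(P),'bench plane',k.round(4))
E
```

```text
top [[ 0.36098606 -0.11452019  0.34544356]]
top [[ 0.35324295 -0.11137242  0.32879813]]
top [[ 0.3554686  -0.12285764  0.33538451]]
scene [[ 0.47717012 -0.10003932  0.25428078]]
scene [[ 0.48066752 -0.09954074  0.27538861]]
scene [[ 0.3812399  -0.10733909  0.24985111]]
scene [[ 0.49185026 -0.10833229  0.29977535]]
t 417 bench plane [-0.0019  0.0017  0.0001]
s 1528 bench plane [ 0.0017  0.0015 -0.0019]
```

step_arm(twist=[[0, 0, 0], [0, 0, 0], [0, 0, 0], [0, 0, 0], [0, 0, 0], [0, 0, 0], [0, 0, 0], [0, 0, 0], [0, 0, 0], [0, 0, 0]], delta_pos=[[0.265, 0.9, 0.6], [0.265, 0.9, 0.6], [0.265, 0.9, 0.6], [0.265, 0.9, 0.6], [0.265, 0.9, 0.6], [0.265, 0.9, 0.6], [0.265, 0.9, 0.6], [0.265, 0.9, 0.6], [0, 0, 0], [0, 0, 0]], claw=[-1, -1, -1, -1, -1, -1, -1, -1, -1, -1])

```text
time: 4.8
tool_pos: [0.4895, -0.2885, 0.1356]
tool_rot: [[0.998, 0.07, -0.002], [0.07, -0.998, 0.002], [-0.002, -0.002, -1.0]]
force: [1.0, -1.0, 1.6]
gripper_width: 1.0
```

```bash
cat > look.py <<'E'
from plant import robot
from h import *
import sys
def look(tag,views=("scene",),k=4,half=(80,75),extra=(),centre=None):
    st=robot.sense(); p=st['tool_pos'];R=st['tool_rot'];print(p.round(4),'F',st['force'].round(1),'w',round(st['gripper_width'],3))
    for n in views:
        f=robot.grab_frame(n); pickle.dump(f,open(f'{n}{tag}.pkl','wb'))
        im=f['img'][:,:,::-1]
        pts=np.array([p+.006*R[:,2],p+.025*R[:,2]]+list(extra)); uv=proj(f,pts)
        c=(proj(f,centre)[0] if centre is not None else uv[0]).astype(int)
        x0=int(np.clip(c[0]-half[0],0,640-2*half[0]));y0=int(np.clip(c[1]-half[1],0,400-2*half[1]))
        big=cv2.resize(im[y0:y0+2*half[1],x0:x0+2*half[0]],None,fx=k,fy=k,interpolation=cv2.INTER_CUBIC)
        for i,u in enumerate(uv): cv2.circle(big,tuple(((u-[x0,y0])*k+k/2).astype(int)),3,(0,255,0) if i<2 else (255,0,255),1)
        cv2.imwrite(f'pics/{n}{tag}.png',big); print(n,'origin',x0,y0,'uv',uv.round(1).tolist())
E
python3 -c "
from look import *
look('2',('scene','top'))"
```

```text
[ 0.4895 -0.2885  0.1356] F [ 1.  -1.   1.6] w 1.0
scene origin 190 53 uv [[270.9, 128.6], [271.6, 133.5]]
top origin 340 167 uv [[420.2, 242.8], [418.2, 243.5]]
```

View pics/scene2.png

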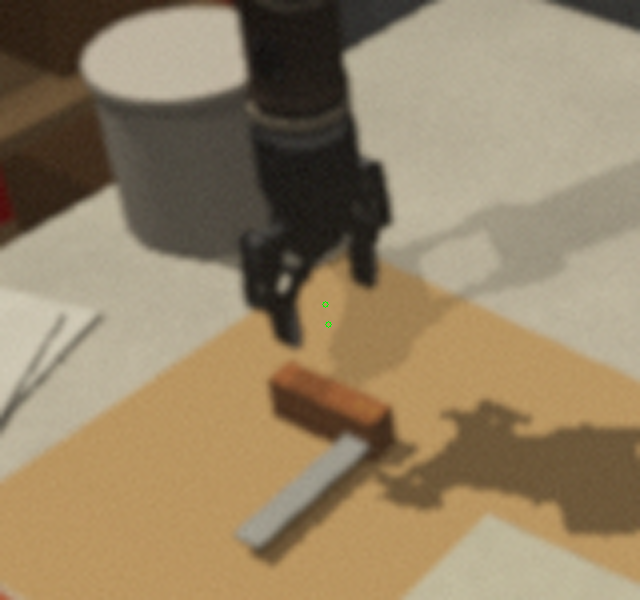

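View pics/top2.png

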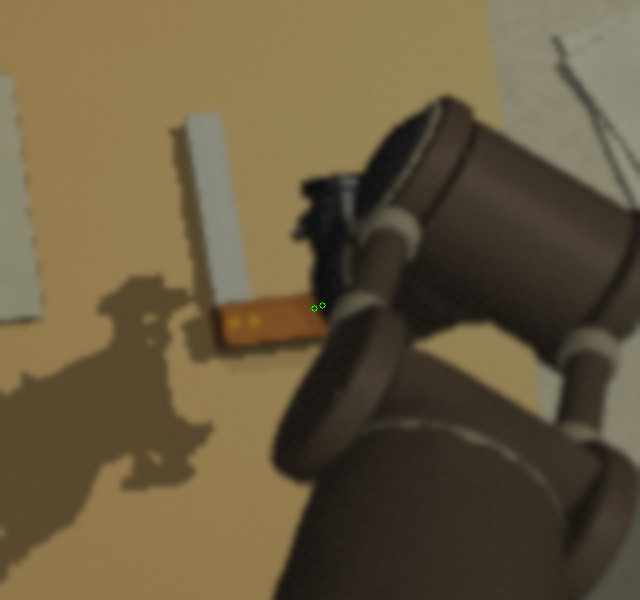

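```bash
python3 - <<'E'
from h import *
f=pickle.load(open('scene2.pkl','rb'))
q=np.array([[292,362],[272,382],[392,408],[374,426],[331,392]])
uv=(q-2)/4+[190,53]; print((onz(f,uv,.042)*1000).round(1))
crop(f,250,135,300,200,12,'pics/s3.png')
E
```

```text
[[ 483.5 -346.4   42. ]
 [ 512.8 -341.    42. ]
 [ 477.2 -239.2   42. ]
 [ 502.7 -235.8   42. ]
 [ 492.5 -292.8   42. ]]
```

View pics/s3.png

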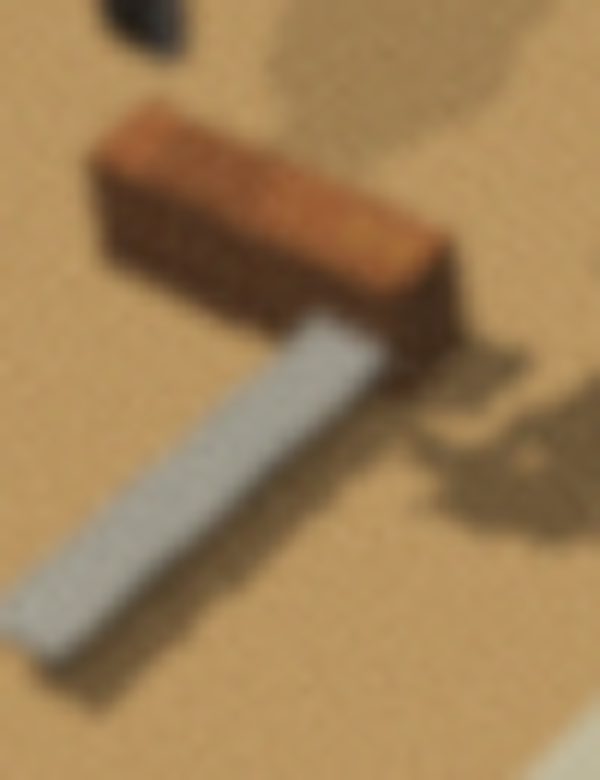

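step_arm(twist=[[0, 0, 0], [0, 0, 0], [0, 0, 0], [0, 0, 0], [0, 0, 0], [0, 0, 0], [0, 0, 0], [0, 0, 0], [0, 0, 0], [0, 0, 0], [0, 0, 0], [0, 0, 0]], delta_pos=[[0, 0, 0.8], [0, 0, 0.8], [0, 0, 0.8], [0, 0, 0.7], [0, 0, 0.56], [0, 0, 0], [0, 0, 0], [0, 0, 0], [0, 0, 0], [0, 0, 0], [0, 0, 0], [0, 0, 0]], claw=[-1, -1, -1, -1, -1, -1, -0.6, -0.2, 0.1, 0.3, 0.5, 0.6], squeeze=30)

```text
time: 6.1
tool_pos: [0.4906, -0.2893, 0.0457]
tool_rot: [[0.998, 0.07, 0.001], [0.07, -0.998, -0.001], [0.001, 0.001, -1.0]]
force: [-1.5, 0.6, 5.8]
gripper_width: 0.347
```

step_arm(twist=[[0, 0, 0], [0, 0, 0], [0, 0, 0], [0, 0, 0]], delta_pos=[[0, 0, 0], [0, 0, 0], [0, 0, 0], [0, 0, 0]], claw=[1, 1, 1, 1])

```text
time: 6.5
tool_pos: [0.4905, -0.2893, 0.0457]
tool_rot: [[0.998, 0.07, 0.001], [0.07, -0.998, -0.001], [0.001, 0.001, -1.0]]
force: [-1.1, -0.8, 6.0]
gripper_width: 0.347
```

```bash
python3 -c "
from look import *
look('3',('scene','top'))"
```

```text
[ 0.4905 -0.2893  0.0457] F [-1.1 -0.8  6. ] w 0.347
scene origin 193 76 uv [[273.5, 151.2], [274.1, 155.6]]
top origin 331 170 uv [[411.7, 245.7], [410.0, 246.4]]
```

View pics/scene3.png

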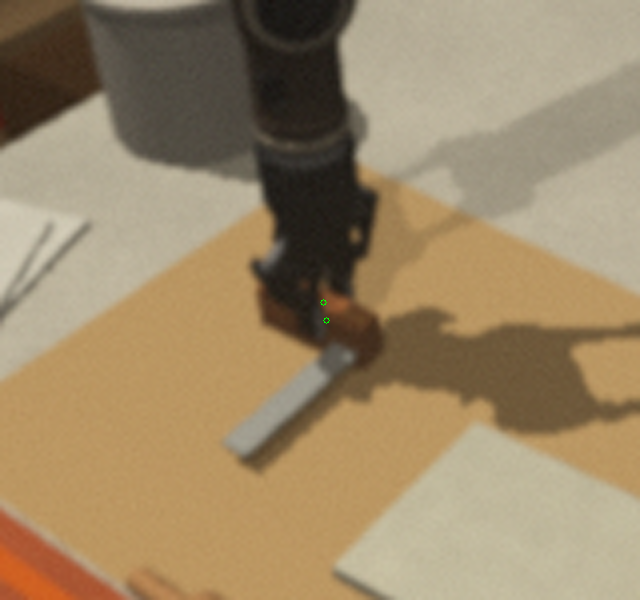

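step_arm(twist=[[0, 0, 0], [0, 0, 0], [0, 0, 0], [0, 0, 0], [0, 0, 0], [0, 0, 0], [0, 0, 0], [0, 0, 0]], delta_pos=[[0, 0, -0.2], [0, 0, -0.2], [-0.24, 0, 0], [0, -0.4, 0], [0, -0.8, 0], [0, -1, 0], [0, -1, 0], [0, -1, 0]], claw=[1, 1, 1, 1, 1, 1, 1, 1], squeeze=45)

```text
time: 7.4
tool_pos: [0.4754, -0.1818, 0.0543]
tool_rot: [[0.998, 0.07, -0.002], [0.07, -0.998, 0.001], [-0.001, -0.001, -1.0]]
force: [1.0, 0.1, -3.2]
gripper_width: 0.34
```

step_arm(twist=[[0, 0, 0], [0, 0, 0], [0, 0, 0], [0, 0, 0], [0, 0, 0], [0, 0, 0], [0, 0, 0], [0, 0, 0], [0, 0, 0], [0, 0, 0]], delta_pos=[[0, -1, 0], [0, -1, 0], [0, -1, 0], [0, -1, 0], [0, -1, 0], [0, -1, 0], [0, -0.8, 0], [0, -0.32, 0], [0, 0, 0], [0, 0, 0]], claw=[1, 1, 1, 1, 1, 1, 1, 1, 1, 1])

```text
time: 8.4
tool_pos: [0.464, -0.0069, 0.0547]
tool_rot: [[0.997, 0.071, 0.0], [0.071, -0.997, -0.0], [0.0, 0.0, -1.0]]
force: [-0.4, -0.1, -2.6]
gripper_width: 0.337
```

```bash
python3 -c "
from look import *
look('4',('scene','top'),k=5,half=(70,55))"
```

```text
[ 0.464  -0.0069  0.0547] F [-0.4 -0.1 -2.6] w 0.337
scene origin 278 126 uv [[348.3, 181.0], [348.0, 185.5]]
top origin 240 204 uv [[310.8, 259.4], [310.8, 259.8]]
```

View pics/scene4.png

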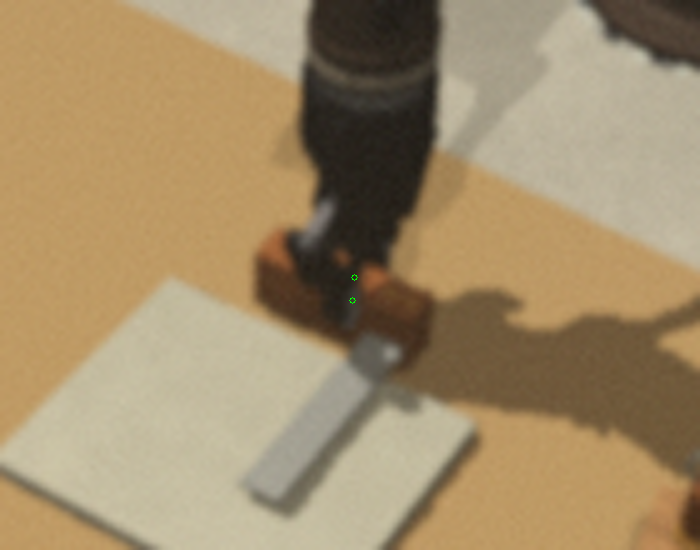

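View pics/top4.png

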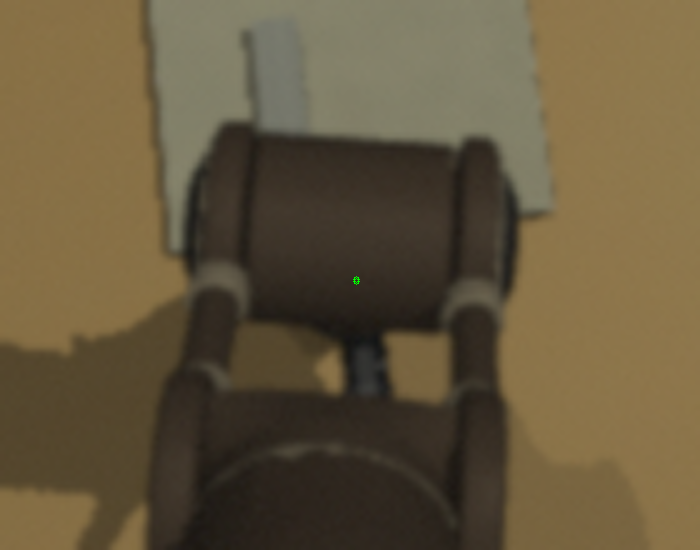

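step_arm(twist=[[0, 0, 0], [0, 0, 0], [0, 0, 0], [0, 0, 0], [0, 0, 0]], delta_pos=[[0, 0, 0.18], [0, 0, 0.18], [0.15, 0, 0], [0.15, 0, 0], [0, 0, 0]], claw=[1, 1, 1, 1, 1])

```text
time: 9.0
tool_pos: [0.4688, -0.0071, 0.0459]
tool_rot: [[0.998, 0.07, -0.008], [0.07, -0.998, -0.0], [-0.008, -0.0, -1.0]]
force: [-7.4, -1.6, 11.5]
gripper_width: 0.341
```

step_arm(twist=[[0, 0, 0], [0, 0, 0]], delta_pos=[[0.08, 0, 0], [0, 0, 0]], claw=[1, 1])

```text
time: 9.2
tool_pos: [0.4695, -0.007, 0.0459]
tool_rot: [[0.997, 0.07, -0.011], [0.07, -0.998, -0.0], [-0.011, -0.001, -1.0]]
force: [-9.8, -2.5, 15.8]
gripper_width: 0.338
```

step_arm(twist=[[0, 0, 0], [0, 0, 0]], delta_pos=[[0.08, 0, 0], [0, 0, 0]], claw=[1, 1])

```text
time: 9.4
tool_pos: [0.4708, -0.0068, 0.0459]
tool_rot: [[0.997, 0.07, -0.013], [0.07, -0.998, -0.0], [-0.012, -0.001, -1.0]]
force: [-10.7, -0.8, 15.4]
gripper_width: 0.343
```

step_arm(twist=[[0, 0, 0], [0, 0, 0]], delta_pos=[[0.08, 0, 0], [0, 0, 0]], claw=[1, 1])

```text
time: 9.6
tool_pos: [0.4725, -0.0066, 0.0459]
tool_rot: [[0.997, 0.07, -0.013], [0.07, -0.998, 0.0], [-0.013, -0.001, -1.0]]
force: [-11.1, -1.4, 16.5]
gripper_width: 0.338
```

step_arm(twist=[[0, 0, 0], [0, 0, 0]], delta_pos=[[0, 0, -0.05], [0, 0, 0]], claw=[1, 1])

```text
time: 9.8
tool_pos: [0.4781, -0.0065, 0.0469]
tool_rot: [[0.998, 0.069, 0.001], [0.069, -0.998, -0.0], [0.001, 0.0, -1.0]]
force: [-0.1, -0.7, -2.4]
gripper_width: 0.337
```

step_arm(twist=[[0, 0, 0], [0, 0, 0]], delta_pos=[[0.08, 0, 0], [0, 0, 0]], claw=[1, 1])

```text
time: 10.0
tool_pos: [0.4784, -0.0061, 0.0463]
tool_rot: [[0.998, 0.07, -0.004], [0.07, -0.998, -0.0], [-0.004, -0.0, -1.0]]
force: [-3.6, -1.9, -2.0]
gripper_width: 0.344
```

step_arm(twist=[[0, 0, 0], [0, 0, 0]], delta_pos=[[0.08, 0, 0], [0, 0, 0]], claw=[1, 1])

```text
time: 10.2
tool_pos: [0.4785, -0.0058, 0.0459]
tool_rot: [[0.998, 0.07, -0.008], [0.07, -0.998, 0.0], [-0.008, -0.001, -1.0]]
force: [-6.6, -2.6, 1.9]
gripper_width: 0.34
```

step_arm(twist=[[0, 0, 0], [0, 0, 0]], delta_pos=[[0.1, 0, 0], [0, 0, 0]], claw=[1, 1])

```text
time: 10.4
tool_pos: [0.4787, -0.0058, 0.0459]
tool_rot: [[0.997, 0.071, -0.013], [0.071, -0.998, -0.0], [-0.013, -0.001, -1.0]]
force: [-12.1, -3.5, 7.9]
gripper_width: 0.338
```

```bash
python3 -c "
from look import *
look('5',('scene','top'),k=6,half=(60,48))"
```

```text
[ 0.4787 -0.0058  0.0459] F [-12.1  -3.5   7.9] w 0.338
scene origin 285 138 uv [[345.7, 186.0], [345.5, 190.4]]
top origin 250 206 uv [[310.2, 254.3], [310.2, 254.9]]
```

View pics/scene5.png

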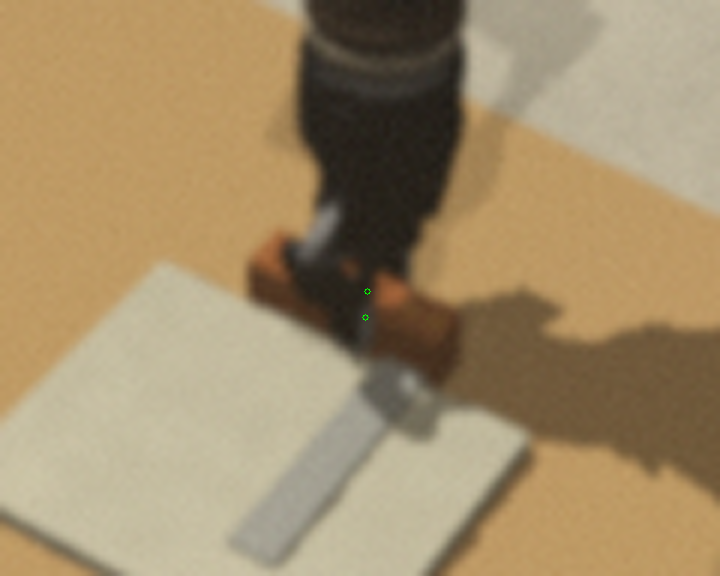

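step_arm(twist=[[0, 0, 0], [0, 0, 0], [0, 0, 0], [0, 0, 0], [0, 0, 0], [0, 0, 0]], delta_pos=[[0, 0, 0], [0, 0, 0], [0, 0, 0], [0, 0, 0], [0, 0, 0], [0, 0, 0]], claw=[0.2, 0, -0.2, -0.4, -0.5, -0.5])

```text
time: 11.1
tool_pos: [0.4848, -0.0056, 0.0473]
tool_rot: [[0.998, 0.07, 0.001], [0.07, -0.998, -0.0], [0.001, 0.0, -1.0]]
force: [-0.1, 0.3, 0.0]
gripper_width: 0.743
```

step_arm(twist=[[0, 0, 0], [0, 0, 0], [0, 0, 0], [0, 0, 0], [0, 0, 0], [0, 0, 0], [0, 0, 0], [0, 0, 0]], delta_pos=[[0, 0, -0.1], [0, 0, -0.2], [0, 0, -0.5], [0, 0, -1], [0, 0, -1], [0, 0, -1], [0, 0, -1], [0, 0, -1]], claw=[-0.5, -0.5, -0.5, -0.5, -0.5, -0.5, -0.5, -0.5])

```text
time: 11.9
tool_pos: [0.4842, -0.0056, 0.1942]
tool_rot: [[0.998, 0.07, 0.001], [0.07, -0.998, -0.0], [0.001, 0.0, -1.0]]
force: [0.9, 0.1, -0.5]
gripper_width: 0.749
```

```bash
python3 -c "
from look import *
look('6',('scene','top'),k=6,half=(60,48),centre=[.5,0,.02])"
```

```text
[ 0.4842 -0.0056  0.1942] F [ 0.9  0.1 -0.5] w 0.749
scene origin 282 147 uv [[346.8, 147.8], [346.5, 153.3]]
top origin 247 199 uv [[309.5, 247.3], [309.6, 248.0]]
```

View pics/scene6.png

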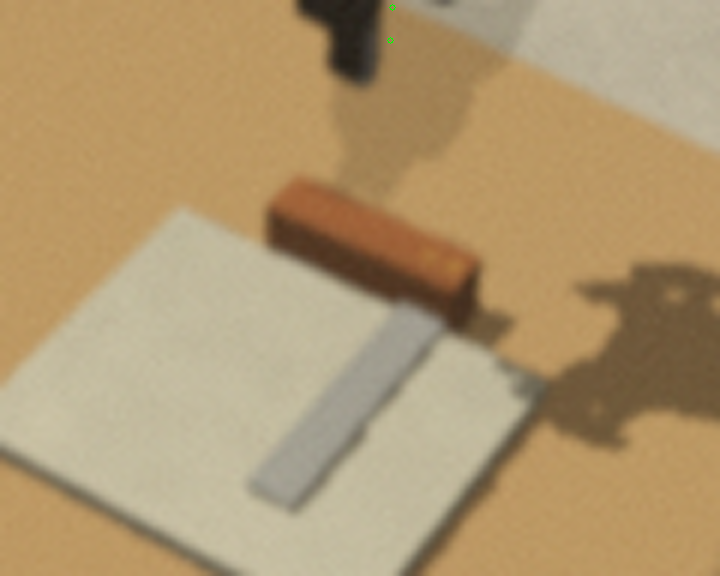

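The square sits flush with no visible gap along the bat's near edge, stock (285–475, 180–320) in the crop. Next I'll locate the needle tool.

```bash
python3 - <<'E'
from h import *
t=pickle.load(open('top0.pkl','rb'));s=pickle.load(open('scene0.pkl','rb'))
crop(t,160,215,250,275,8,'pics/t4.png'); crop(s,395,200,475,275,8,'pics/s4.png')
E
```

```text
(no output)
```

View pics/t4.png

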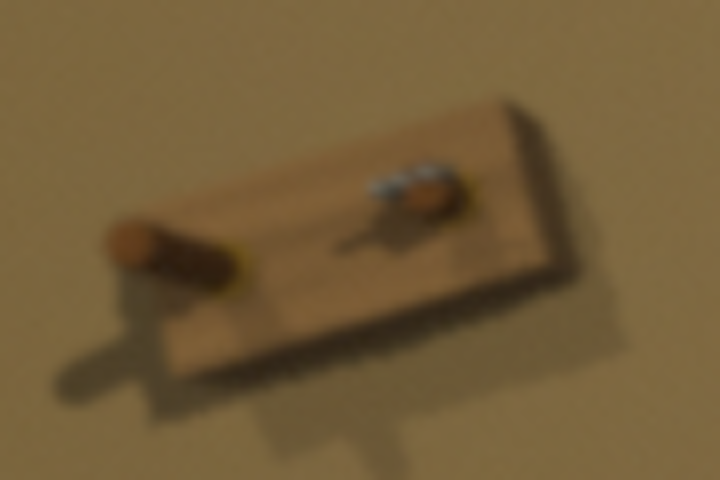

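View pics/s4.png

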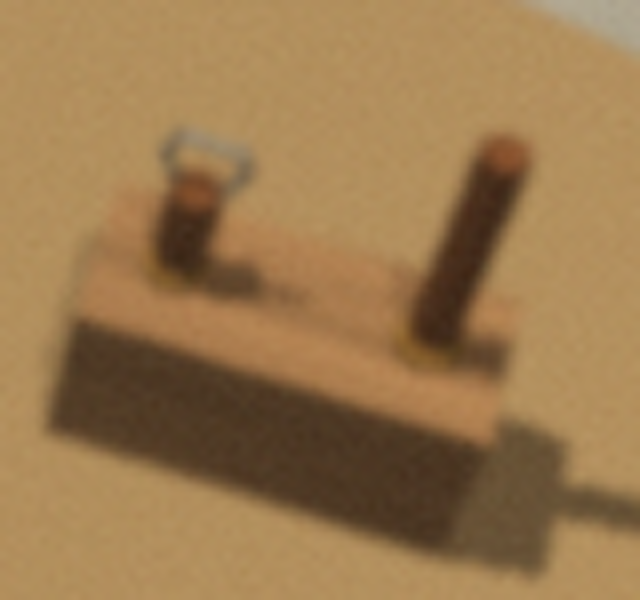

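View pics/top6.png

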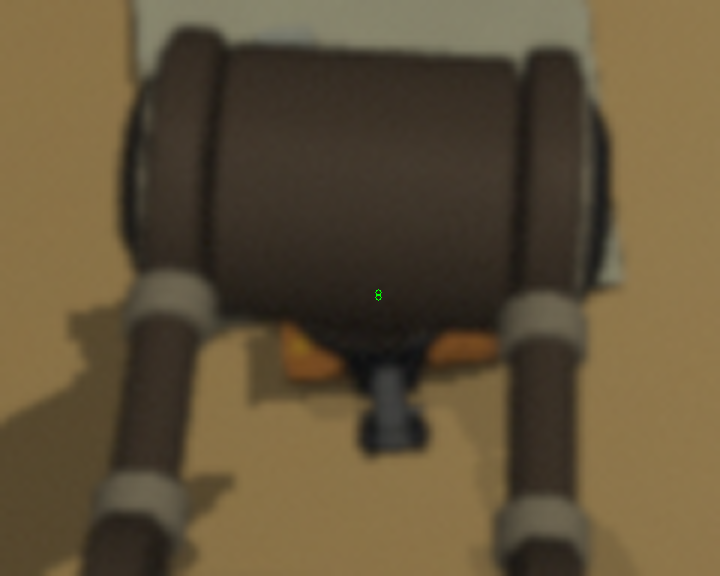

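```bash
python3 - <<'E'
from h import *
t=pickle.load(open('top0.pkl','rb'));s=pickle.load(open('scene0.pkl','rb'))
T=lambda q:(np.array(q)-4)/8+[160,215]
S=lambda q:(np.array(q)-4)/8+[395,200]
print('end top',onz(t,T((132,243)),.16).round(4),'scene',onz(s,S((503,155)),.16).round(4))
print('base scene',onz(s,S((432,342)),.0675).round(4),'top',onz(t,T((240,275)),.0675).round(4))
print('loop base scene',onz(s,S((183,272)),.0675).round(4), 'loop end of handle top',onz(t,T((432,195)),.115).round(4))
print('block top corners top',(onz(t,[T(q) for q in((505,100),(545,262),(172,375))],.065)*1000).round(1).tolist())
print('block corners scene',(onz(s,[S(q) for q in((80,318),(495,442),(520,300),(118,190))],.065)*1000).round(1).tolist())
E
```

```text
end top [[0.5062 0.325  0.16  ]] scene [[0.5107 0.3279 0.16  ]]
base scene [[0.5077 0.3295 0.0675]] top [[0.5044 0.3208 0.0675]]
loop base scene [[0.5305 0.2547 0.0675]] loop end of handle top [[0.523  0.2437 0.115 ]]
block top corners top [[561.1, 231.9, 65.0], [504.9, 217.8, 65.0], [471.9, 343.7, 65.0]]
block corners scene [[564.9, 237.2, 65.0], [529.0, 360.8, 65.0], [473.1, 344.1, 65.0], [511.1, 221.0, 65.0]]
```

step_arm(twist=[[0, 0, 0], [0, 0, 0], [0, 0, 0], [0, 0, 0], [0, 0, 0], [0, 0, 0], [0, 0, 0], [0, 0, 0], [0, 0, 0], [0, 0, 0], [0, 0, 0], [0, 0, 0]], delta_pos=[[0, 0, -1], [0.07, -0.47, -1], [0.133, -0.94, 0], [0.133, -0.94, 0], [0.133, -0.94, 0], [0.133, -0.94, 0], [0.133, -0.94, 0], [0.133, -0.94, 0], [0.133, -0.94, 0], [0.133, -0.94, 0], [0.133, -0.94, 0], [0.133, -0.94, 0]], claw=[-1, -1, -1, -1, -1, -1, -1, -1, -1, -1, -1, -1])

```text
time: 13.2
tool_pos: [0.5012, 0.2438, 0.2416]
tool_rot: [[0.998, 0.07, -0.001], [0.07, -0.998, -0.0], [-0.001, 0.0, -1.0]]
force: [0.4, -0.6, -0.3]
gripper_width: 1.002
```

step_arm(twist=[[0, 0, 0], [0, 0, 0], [0, 0, 0], [0, 0, 0], [0, 0, -0.83], [0, 0, -0.83], [0, 0, 0], [0, 0, 0]], delta_pos=[[0.133, -0.94, 0], [0.133, -0.94, 0], [0.133, -0.94, 0], [0.07, -0.47, 0], [0, 0, 0], [0, 0, 0], [0, 0, 0], [0, 0, 0]], claw=[-1, -1, -1, -1, -1, -1, -1, -1])

```text
time: 14.0
tool_pos: [0.5076, 0.3254, 0.2418]
tool_rot: [[0.965, 0.264, -0.0], [0.264, -0.965, -0.0], [-0.001, 0.0, -1.0]]
force: [0.2, -0.0, -0.4]
gripper_width: 0.997
```

```bash
python3 -c "
from look import *
look('7',('scene','top'),k=5,half=(70,55),extra=[[.5075,.326,.16],[.5075,.326,.07]])"
```

```text
[0.5076 0.3254 0.2418] F [ 0.2 -0.  -0.4] w 0.997
scene origin 396 139 uv [[466.3, 194.9], [463.8, 200.9], [457.2, 217.7], [447.5, 240.9]]
top origin 94 185 uv [[164.2, 241.0], [167.3, 241.9], [175.6, 244.4], [187.3, 247.7]]
```

View pics/scene7.png

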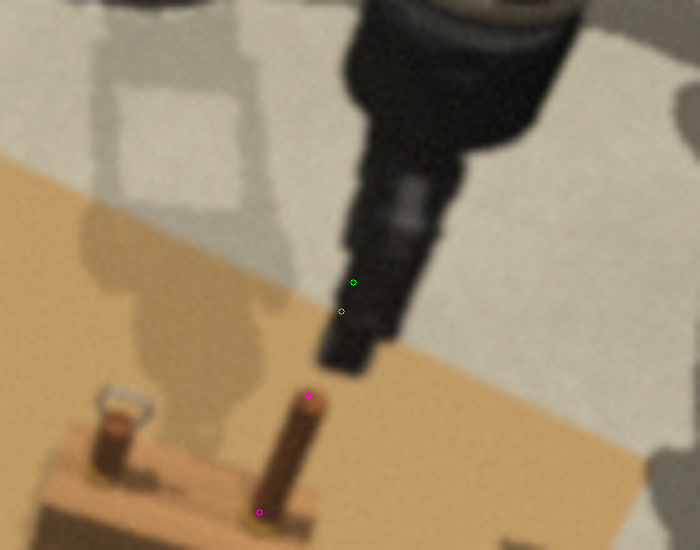

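View pics/top7.png

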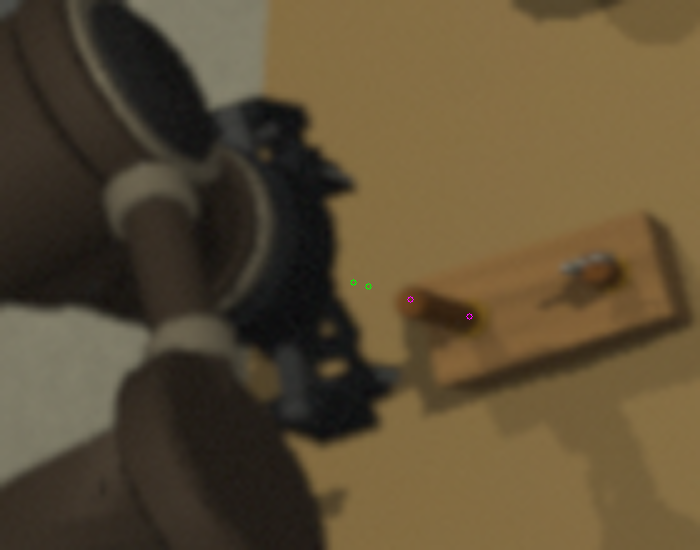

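```bash
python3 - <<'E'
from h import *
f=pickle.load(open('top7.pkl','rb')); crop(f,250,170,370,270,6,'pics/t7sq.png')
f=pickle.load(open('scene7.pkl','rb')); crop(f,270,150,390,250,6,'pics/s7sq.png')
E
```

```text
(no output)
```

View pics/t7sq.png

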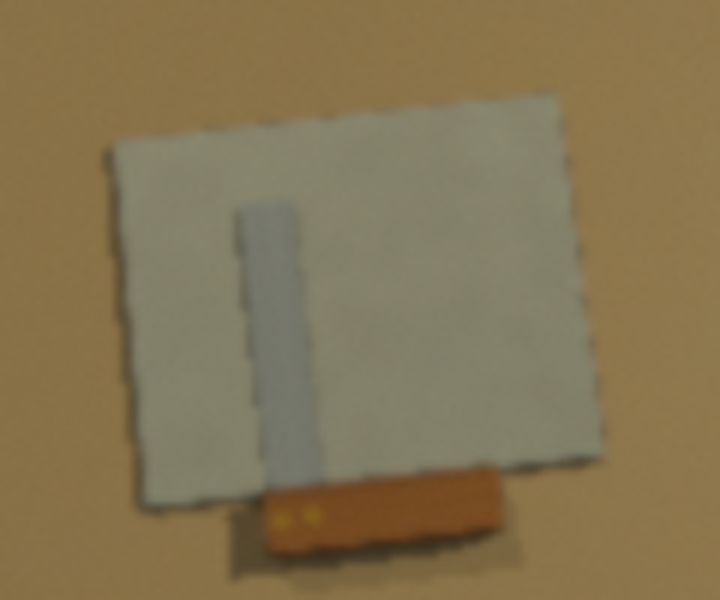

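View pics/s7sq.png

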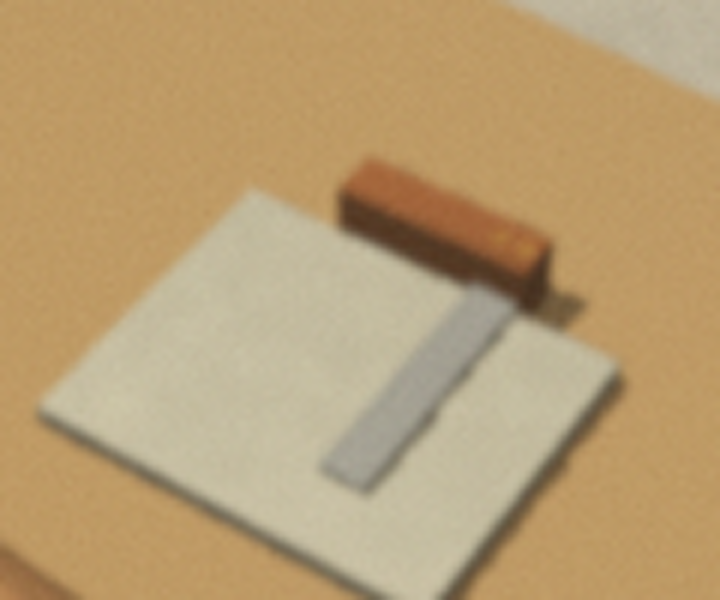

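```bash
python3 - <<'E'
from h import *
f=pickle.load(open('scene7.pkl','rb'))
p=np.array([0.5076,0.3254,0.2418]);x=np.array([.965,.264,0]);y=np.array([.264,-.965,0]);z=np.array([0,0,-1.])
o=np.array([396,139])
for a in(.0425,.057):
  for b in(-.011,.011):
    print(a,b,((proj(f,[p+a*x+b*y+.012*z])-o)*5+2).round(0))
print('end actual', (onz(f,(np.array([314,402])-2)/5+o,.16)).round(4))
t=pickle.load(open('top7.pkl','rb'));o=np.array([94,185])
print('end top', (onz(t,(np.array([413,301])-2)/5+o,.16)).round(4))
E
```

```text
0.0425 -0.011 [[362. 366.]]
0.0425 0.011 [[308. 351.]]
0.057 -0.011 [[357. 390.]]
0.057 0.011 [[303. 375.]]
end actual [[0.5096 0.33   0.16  ]]
end top [[0.5064 0.3245 0.16  ]]
```

step_arm(twist=[[0, 0, 0], [0, 0, 0], [0, 0, 0], [0, 0, 0], [0, 0, 0], [0, 0, 0], [0, 0, 0], [0, 0, 0]], delta_pos=[[0.06, 0, 0.7], [0, 0, 0.8], [0, 0, 0.8], [0, 0, 0.8], [0, 0, 0.7], [0, 0, 0.43], [0, 0, 0], [0, 0, 0]], claw=[-1, -1, -1, -1, -1, -1, -0.2, 0.2], squeeze=20)

```text
time: 14.9
tool_pos: [0.5096, 0.3264, 0.1367]
tool_rot: [[0.964, 0.266, 0.0], [0.266, -0.964, 0.0], [0.001, -0.0, -1.0]]
force: [0.5, -0.4, -0.5]
gripper_width: 0.693
```

```bash
python3 -c "
from look import *
look('8',('scene','top'),k=6,half=(60,48))"
```

```text
[0.5096 0.3264 0.1367] F [ 0.5 -0.4 -0.5] w 0.693
scene origin 393 178 uv [[453.6, 226.2], [451.6, 231.2]]
top origin 119 196 uv [[179.5, 244.7], [182.0, 245.5]]
```

View pics/scene8.png

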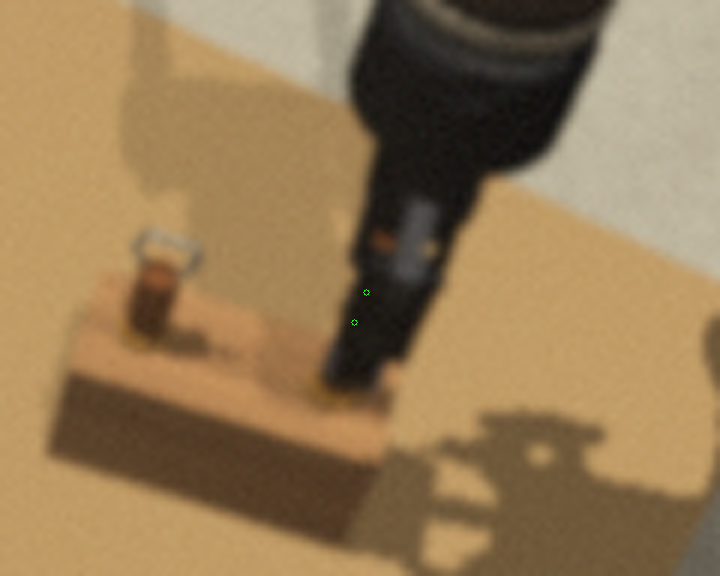

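View pics/top8.png

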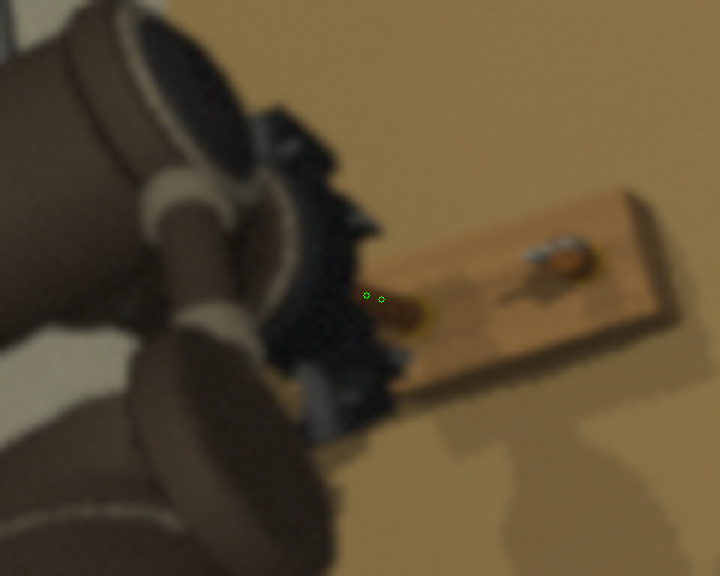

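step_arm(twist=[[0, 0, 0], [0, 0, 0], [0, 0, 0], [0, 0, 0], [0, 0, 0]], delta_pos=[[0, 0.08, 0], [0, 0, 0], [0, 0, 0], [0, 0, 0], [0, 0, 0]], claw=[0.3, 0.4, 0.5, 0.5, 0.5])

```text
time: 15.5
tool_pos: [0.5098, 0.3244, 0.1364]
tool_rot: [[0.964, 0.266, 0.0], [0.266, -0.964, 0.0], [0.0, -0.0, -1.0]]
force: [-0.7, -0.1, -1.1]
gripper_width: 0.25
```

step_arm(twist=[[0, 0, 0], [0, 0, 0], [0, 0, 0]], delta_pos=[[0, 0, 0], [0, 0, 0], [0, 0, 0]], claw=[0.58, 0.62, 0.65])

```text
time: 15.8
tool_pos: [0.5096, 0.3243, 0.1362]
tool_rot: [[0.964, 0.266, -0.0], [0.266, -0.964, -0.0], [-0.0, 0.0, -1.0]]
force: [-0.4, 0.0, 0.1]
gripper_width: 0.183
```

step_arm(twist=[[0, 0, 0], [0, 0, 0], [0, 0, 0]], delta_pos=[[0, 0, 0], [0, 0, 0], [0, 0, 0]], claw=[1, 1, 1])

```text
time: 16.1
tool_pos: [0.5096, 0.3243, 0.1362]
tool_rot: [[0.964, 0.266, -0.0], [0.266, -0.964, -0.0], [-0.0, 0.0, -1.0]]
force: [-0.8, -0.5, -0.1]
gripper_width: 0.183
```

step_arm(twist=[[0, 0, 0], [0, 0, 0], [0, 0, 0], [0, 0, 0], [0, 0, 0], [0, 0, 0], [0, 0, 0], [0, 0, 0], [0, 0, 0], [0, 0, 0]], delta_pos=[[0, 0, 0], [0, 0, 0], [0, 0, -0.3], [0, 0, -0.5], [0, 0, -0.5], [0, 0, -0.5], [0, 0, -0.5], [0, 0, -0.5], [0, 0, -0.5], [0, 0, -0.5]], claw=[1, 1, 1, 1, 1, 1, 1, 1, 1, 1], squeeze=40)

```text
time: 17.1
tool_pos: [0.5097, 0.3243, 0.2325]
tool_rot: [[0.964, 0.266, 0.0], [0.266, -0.964, 0.0], [0.0, -0.0, -1.0]]
force: [-0.6, -0.7, 0.1]
gripper_width: 0.173
```

```bash
python3 -c "
from look import *
look('9',('scene','top'),k=5,half=(70,55))"
```

```text
[0.5097 0.3243 0.2325] F [-0.6 -0.7  0.1] w 0.173
scene origin 394 143 uv [[464.2, 198.2], [461.8, 204.1]]
top origin 96 185 uv [[166.2, 240.5], [169.2, 241.4]]
```

View pics/scene9.png

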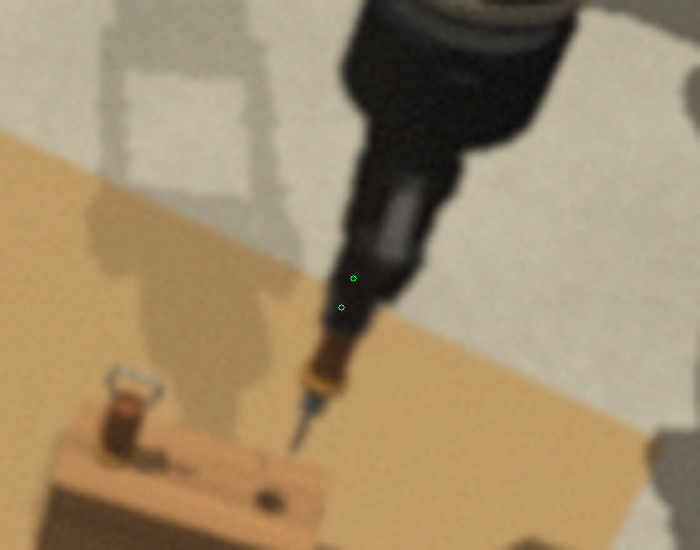

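step_arm(twist=[[0, 0, 0], [0, 0, 0], [0, 0, 0], [0, 0, 0], [0, 0, 0], [0, 0, 0], [0, 0, 0], [0, 0, 0]], delta_pos=[[0, 0, -0.8], [0, 0, -0.8], [0, 0, -0.7], [-0.145, 0.465, 0], [-0.29, 0.93, 0], [-0.29, 0.93, 0], [-0.29, 0.93, 0], [-0.29, 0.93, 0]], claw=[1, 1, 1, 1, 1, 1, 1, 1])

```text
time: 18.0
tool_pos: [0.505, 0.2128, 0.2869]
tool_rot: [[0.964, 0.266, -0.003], [0.266, -0.964, -0.002], [-0.003, 0.001, -1.0]]
force: [-0.2, 0.2, -0.4]
gripper_width: 0.176
```

step_arm(twist=[[0, 0, 0], [0, 0, 0], [0, 0, 0], [0, 0, 0], [0, 0, 0], [0, 0, 0], [0, 0, 0], [0, 0, 0], [0, 0, 0.8], [0, 0, 0.8], [0, 0, 0]], delta_pos=[[-0.29, 0.93, 0], [-0.29, 0.93, 0], [-0.29, 0.93, 0], [-0.29, 0.93, 0], [-0.29, 0.93, 0], [-0.29, 0.93, 0], [-0.29, 0.93, 0], [-0.145, 0.465, 0], [0, 0, 0], [0, 0, 0], [0, 0, 0]], claw=[1, 1, 1, 1, 1, 1, 1, 1, 1, 1, 1])

```text
time: 19.1
tool_pos: [0.4993, 0.032, 0.2878]
tool_rot: [[0.997, 0.077, -0.002], [0.077, -0.997, 0.0], [-0.002, -0.0, -1.0]]
force: [-0.5, 0.6, 0.7]
gripper_width: 0.177
```

step_arm(twist=[[0, 0.25, 0], [0, 0.5, 0], [0, 0.8, 0], [0, 0.8, 0], [0, 0.8, 0], [0, 0.8, 0], [0, 0.8, 0], [0, 0.8, 0], [0, 0.5, 0], [0, 0.2, 0], [0, 0, 0]], delta_pos=[[0, 0, 0], [0, 0, 0], [0, 0, 0], [0, 0, 0], [0, 0, 0], [0, 0, 0], [0, 0, 0], [0, 0, 0], [0, 0, 0], [0, 0, 0], [0, 0, 0]], claw=[1, 1, 1, 1, 1, 1, 1, 1, 1, 1, 1])

```text
time: 20.2
tool_pos: [0.4984, 0.0325, 0.2869]
tool_rot: [[0.731, 0.079, 0.677], [0.058, -0.997, 0.053], [0.679, 0.0, -0.734]]
force: [-1.6, -1.0, -0.0]
gripper_width: 0.178
```

```bash
python3 -c "
from look import *
from plant import robot
print(robot.sense()['q'].round(2))
st=robot.sense();tip=st['tool_pos']+.126*st['tool_rot'][:,2];print('tip',tip.round(4))
look('10',('scene','top'),k=4,half=(90,70),extra=[tip])"
```

```text
[-0.09 -0.33  2.37  0.31  0.38 -0.41]
tip [0.5837 0.0392 0.1945]
[0.4984 0.0325 0.2869] F [-1.6 -1.  -0. ] w 0.178
scene origin 267 56 uv [[357.2, 126.9], [354.2, 134.4], [338.4, 173.1]]
top origin 201 165 uv [[291.0, 235.5], [290.7, 230.5], [289.5, 206.8]]
```

View pics/scene10.png

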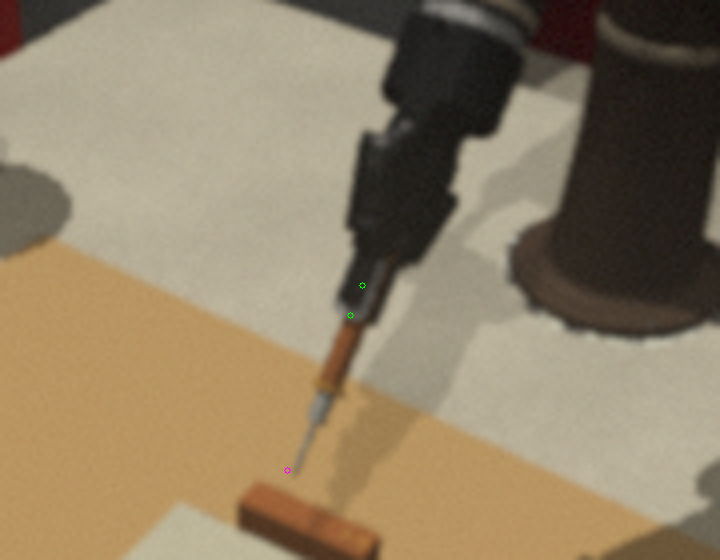

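step_arm(twist=[[0, 0, 0], [0, 0, 0], [0, 0, 0], [0, 0, 0], [0, 0, 0]], delta_pos=[[-0.27, 0, 0.43], [-0.27, 0, 0.43], [-0.27, 0, 0.43], [-0.27, 0, 0.43], [0, 0, 0]], claw=[1, 1, 1, 1, 1])

```text
time: 20.8
tool_pos: [0.5089, 0.0333, 0.2369]
tool_rot: [[0.732, 0.078, 0.676], [0.057, -0.997, 0.053], [0.678, -0.001, -0.735]]
force: [-0.9, -0.7, 0.1]
gripper_width: 0.172
```

```bash
python3 -c "
from plant import robot
st=robot.sense();print(st['q'].round(3),(st['tool_pos']+.126*st['tool_rot'][:,2]).round(4))"
```

```text
[-0.083 -0.209  2.396  0.476  0.241 -0.582] [0.5942 0.0401 0.1444]
```

The outward tilt drives joint 5 toward its limit (q5 = 0.24 and falling), so I'll bring the tool upright again and tilt it toward the robot instead.

step_arm(twist=[[0, 0, 0], [0, 0, 0], [0, -0.3, 0], [0, -0.7, 0], [0, -0.9, 0], [0, -0.9, 0], [0, -0.9, 0], [0, -0.9, 0], [0, -0.8, 0], [0, -0.65, 0], [0, -0.15, 0], [0, 0, 0]], delta_pos=[[0.54, 0, -0.86], [0.54, 0, -0.86], [0, 0, 0], [0, 0, 0], [0, 0, 0], [0, 0, 0], [0, 0, 0], [0, 0, 0], [0, 0, 0], [0, 0, 0], [0, 0, 0], [0, 0, 0]], claw=[1, 1, 1, 1, 1, 1, 1, 1, 1, 1, 1, 1])

```text
time: 22.0
tool_pos: [0.5009, 0.0321, 0.2891]
tool_rot: [[0.997, 0.077, 0.007], [0.077, -0.997, -0.0], [0.007, 0.001, -1.0]]
force: [0.2, -1.4, -0.9]
gripper_width: 0.174
```

step_arm(twist=[[0, 0, 0], [0, 0, 0], [0, 0, 0], [0, 0, 0], [0, 0, 0], [0, 0, 0], [0, 0, 0], [0, 0, 0]], delta_pos=[[0.5, 0, 0], [0.9, 0, 0], [1, 0, 0], [1, 0, 0], [1, 0, 0], [0.9, 0, 0], [0.5, 0, 0], [0, 0, 0]], claw=[1, 1, 1, 1, 1, 1, 1, 1])

```text
time: 22.8
tool_pos: [0.6461, 0.0434, 0.2896]
tool_rot: [[0.997, 0.077, 0.008], [0.077, -0.997, 0.0], [0.008, 0.0, -1.0]]
force: [0.4, -0.3, -1.0]
gripper_width: 0.175
```

```bash
python3 -c "
from plant import robot
st=robot.sense();print(st['q'].round(3),(st['tool_pos']+.126*st['tool_rot'][:,2]).round(4),st['tool_rot'].round(3).tolist())"
```

```text
[-0.     0.32   1.55   0.     1.264 -0.077] [0.6471 0.0434 0.1636] [[0.997, 0.077, 0.008], [0.077, -0.997, 0.0], [0.008, 0.0, -1.0]]
```

step_arm(twist=[[0, -0.3, 0], [0, -0.6, 0], [0, -0.8, 0], [0, -0.8, 0], [0, -0.8, 0], [0, -0.8, 0], [0, -0.8, 0], [0, -0.8, 0], [0, -0.5, 0], [0, -0.2, 0], [0, 0, 0]], delta_pos=[[0, 0, 0], [0, 0, 0], [0, 0, 0], [0, 0, 0], [0, 0, 0], [0, 0, 0], [0, 0, 0], [0, 0, 0], [0, 0, 0], [0, 0, 0], [0, 0, 0]], claw=[1, 1, 1, 1, 1, 1, 1, 1, 1, 1, 1])

```text
time: 23.9
tool_pos: [0.6444, 0.0434, 0.2886]
tool_rot: [[0.721, 0.077, -0.689], [0.056, -0.997, -0.053], [-0.691, 0.0, -0.723]]
force: [-0.3, -0.5, -0.1]
gripper_width: 0.178
```

```bash
python3 -c "
from look import *
st=robot.sense();tip=st['tool_pos']+.126*st['tool_rot'][:,2];print(st['q'].round(3),'tip',tip.round(4))
d=np.array([.5605,.036,.07])-tip;print('tool axes units',(st['tool_rot'].T@d/.025).round(2))
look('11',('scene','top'),k=4,half=(90,70),extra=[tip],centre=[.56,.04,.1])"
```

```text
[ 0.018  0.789  1.009 -0.047  2.106 -0.067] tip [0.5576 0.0367 0.1975]
tool axes units [3.61 0.04 3.61]
[0.6444 0.0434 0.2886] F [-0.3 -0.5 -0.1] w 0.178
scene origin 252 124 uv [[325.7, 157.6], [328.9, 159.1], [343.8, 166.1]]
top origin 201 152 uv [[284.6, 174.3], [285.7, 181.5], [290.8, 217.2]]
```

View pics/scene11.png

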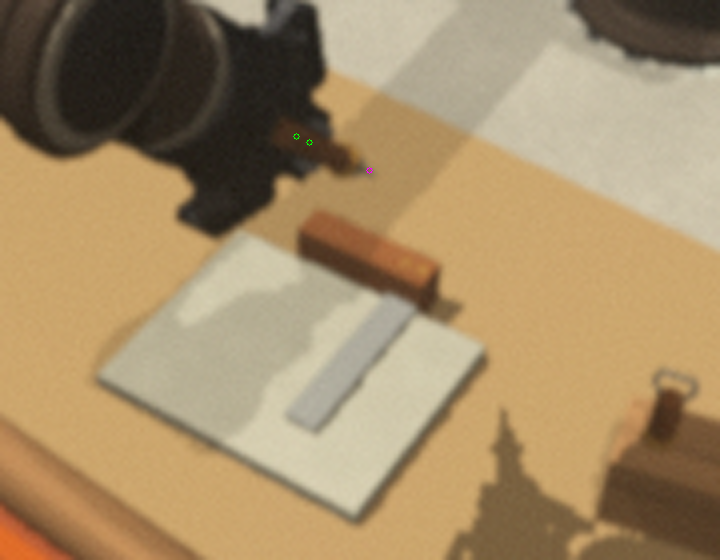

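step_arm(twist=[[0, 0, 0], [0, 0, 0], [0, 0, 0], [0, 0, 0], [0, 0, 0], [0, 0, 0], [0, 0, 0], [0, 0, 0], [0, 0, 0], [0, 0, 0], [0, 0, 0]], delta_pos=[[0.2, 0, 0.2], [0.4, 0, 0.4], [0.5, 0, 0.5], [0.5, 0, 0.5], [0.5, 0, 0.5], [0.5, 0, 0.5], [0.5, 0, 0.5], [0.3, 0, 0.3], [0.2, 0, 0.2], [0, 0, 0], [0, 0, 0]], claw=[1, 1, 1, 1, 1, 1, 1, 1, 1, 1, 1])

```text
time: 25.1
tool_pos: [0.6479, 0.0437, 0.1629]
tool_rot: [[0.722, 0.077, -0.688], [0.056, -0.997, -0.053], [-0.69, 0.0, -0.724]]
force: [-1.0, -0.6, -0.4]
gripper_width: 0.175
```

```bash
python3 -c "
from look import *
st=robot.sense();tip=st['tool_pos']+.126*st['tool_rot'][:,2];print(st['q'].round(3),'tip',tip.round(4))
look('12',('scene','top'),k=5,half=(70,55),extra=[tip],centre=[.56,.02,.06])"
```

```text
[ 0.019  0.905  1.064 -0.043  1.933 -0.058] tip [0.5613 0.037  0.0717]
[0.6479 0.0437 0.1629] F [-1.  -0.6 -0.4] w 0.175
scene origin 266 146 uv [[324.9, 197.8], [327.7, 198.4], [341.4, 201.2]]
top origin 229 169 uv [[288.1, 186.7], [289.0, 192.9], [293.3, 223.7]]
```

View pics/scene12.png

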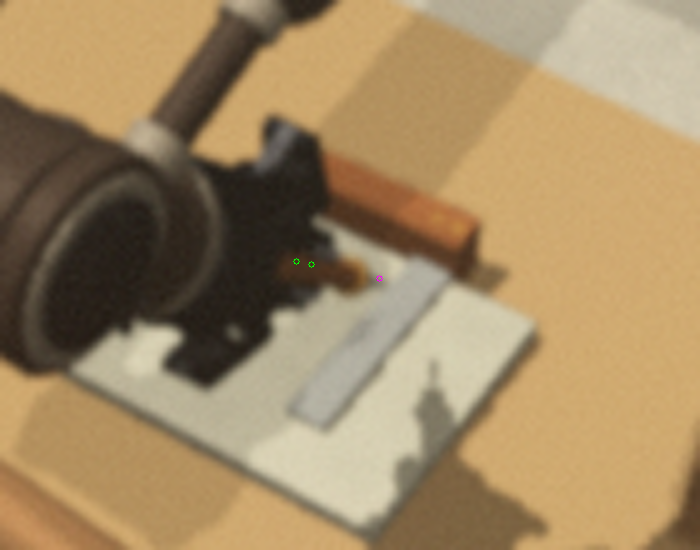

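View pics/top12.png

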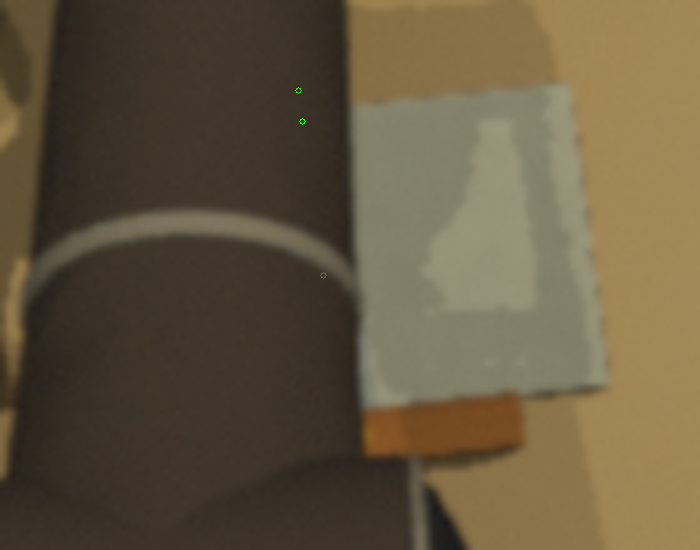

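```bash
python3 - <<'E'
from h import *
T=pickle.load(open('top7.pkl','rb'));S=pickle.load(open('scene7.pkl','rb'))
# blade corners read from the crops (6x): far-left,far-right,near-left,near-right
t=(np.array([[240,207],[295,205],[268,485],[322,482]])-3)/6+[250,170]
s=(np.array([[322,470],[370,492],[470,288],[518,308]])-3)/6+[270,150]
print('blade centre top',onz(T,t,.0195).mean(0).round(4),'scene',onz(S,s,.0195).mean(0).round(4))
s2=pickle.load(open('scene12.pkl','rb'));c=(np.array([360,276])-2)/5+[266,146]; print('collar px',c)
from plant import robot
st=robot.sense();print('pred collar',proj(s2,[st['tool_pos']+(.126-.0525)*st['tool_rot'][:,2]]),np.abs(st['dq']).max(),st['time'],st['gripper_width'])
E
```

```text
blade centre top [0.5605 0.0309 0.0195] scene [0.5633 0.0356 0.0195]
collar px [337.6 200.8]
pred collar [[334.52933081 199.75730926]] 0.0037519633163558817 25.2 0.1764430432763486
```

```bash
python3 -c "
from plant import robot
st=robot.sense();print(abs(st['dq']).max());print(robot.hand_in())"
```

```text
0.0037519633163558817
the job is handed in; nothing more can be done
None
```

The square is standing with its stock flush against the bat's near edge and is let go. The needle tool is held still at a slant above its blade. I handed the job in at about 25 s of the 58 s; the hand-in gives no verdict.

**Square:** I gripped the stock, carried it across and pushed it against the bat's near edge until I felt contact at about 12 N, then released it. In the top view the stock and the bat edge slope the same (0.106 and 0.105), and neither view shows a gap. The stock is roughly centred along the edge.

**Needle tool:** I drew it straight up 96 mm, well clear of the block. My first tilt, away from the robot, drove joint 5 towards its limit. I brought the tool upright and tilted it towards the robot instead.

**Final pose:** It leans 43.6°, with the point computed at (0.561, 0.037, 0.072), about 5 cm above the blade. That is within about 7 mm of the blade's middle, which I measured at about (0.561–0.563, 0.031–0.036). The jaws stand at about 15 mm on the 16 mm handle with a 40 N grip, and the arm is still.

**Checks that disagreed or were missing:**
- The two cameras disagree by up to about 12 mm at bench height. I averaged them and relied on the felt contact for the stock.
- The needle's point is hidden in the last pictures, so its position comes from the arm's pose. The collar shows about 3 pixels off where I predicted, in line with the scene camera's bias.
- I did not measure the loop tool, jar or rolling pin after the moves. Nothing I did came near the jar or pin. The needle passed about 30 mm above the loop tool, which looked undisturbed in later pictures.

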